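Draw the amber filter from the fluorometer and hold it to the light

TASK

Check the fluorometer's amber filter against the light: lift the blue cover flap on top of the instrument by its bow handle until it stands upright or further back and stays open by itself, then draw the amber filter slide (orange tab) straight up out of its slot, leaving the green and blue ones seated. Carry it to the lit viewing panel and hold it upright, square to the lit face and centred on it, roughly a hand's breadth (8 to 9 cm) in front, with only the gripper carrying it and no finger on the glass. The job finishes while you are still holding it still there, with the flap left open and the glassware and vials undisturbed.

Things in the scene. Friction and masses are not known exactly. Their poses are not given: they have to be found in the camera images.
- fluorometer: light grey bench filter fluorometer, fixed, 300 mm deep (x) x 340 wide (y), deck top 150 mm above the bench. Origin: centre of its underside; x runs from its sloping control panel (-x, towards the robot) to its back, y to its left, z up. A flat black cap (26 mm radius, 18 mm high) stands on the deck at x = 105, y = -90 mm.
- filter_bay (a point): centre of the black floor of the filter bay under the flap, 114 mm above the bench, at x = -20 mm, y = 0 of the fluorometer, same axes. The bay is open at the top, 110 (x) x 230 (y) mm, 36 mm deep below the deck. Its floor has three slots 53 x 11 mm, long side along x, 45 mm deep, side by side at y = -60, 0 and +60 mm.
- flap (a joint): angle of the blue cover flap, rad: 0 shut (flat on the deck), 1.57 upright, 1.85 its stop, leaning back; its front edge rises and goes back, away from the control panel. Stiff hinge (0.28 N m of friction, flap 0.2 kg): it stays at any angle where it is left; lifting takes about 4 N at the handle. Flap: 135 mm long (hinge to front edge) x 250 wide x 6 thick.
- flap_hinge (a point): middle of the flap's hinge line, which runs along the fluorometer's y at deck height, 150 mm up and 50 mm behind (+x) the fluorometer's centre. Axes as the fluorometer.
- flap_handle (a point): middle of the flap's black bow handle: a round bar 10 mm in diameter, 80 mm long along the fluorometer's y, on two posts, its centre line 33 mm above the flap's top face (39 mm above its underside and the hinge line when shut) and 120 mm from the hinge. The point turns with the flap.
- amber: the amber filter slide: dark metal frame 50 mm wide (its x) x 8 thick (y) x 50 high (z), a square of amber glass in its middle, and an orange finger tab on top. About 70 g. Origin: centre of its underside; z up, y square to the glass. It starts upright in any of the three slots, x along the fluorometer's x, underside 69 mm above the bench, 45 mm deep in the slot with 1.5 mm play, not latched.
- amber_tab (a point): centre of the amber slide's orange tab, 26 wide (slide's x) x 12 thick (y) x 26 mm high, 50 to 76 mm above the slide's underside (centre at 63 mm), so 5 to 31 mm above the bay floor at the start
- amber_glass: the square of amber glass, 36 x 36 x 4 mm, recessed 2 mm in the frame's faces. Origin: its centre, 25 mm above the slide's underside; axes as the slide
- green: the green filter slide (green tab), same shape as the amber one, in another slot; stays seated
- blue: the blue filter slide (blue tab), same shape as the amber one, in another slot; stays seated
- panel: white LED viewing panel standing upright on an aluminium foot, fixed: panel 220 mm wide (y) x 168 mm high, 18 mm thick, from 46 to 214 mm above the bench. Origin: on the bench under the panel; its lit face looks along -x of this frame, lies 12 mm in front of the origin. The foot is 10 mm high and reaches 25 mm in front of the origin and 85 mm behind.
- panel_face (a point): centre of the panel's lit face (190 x 138 mm), 130 mm above the bench; axes as the panel (light goes out along -x)
- bottle: amber glass reagent bottle with a blue cap, 72 mm in diameter, 160 mm high, origin at the centre of its underside; bystander
- beaker: glass beaker, 72 mm in diameter, 90 mm high, origin at the centre of its underside; bystander
- vials: white rack of small glass vials, 70 x 130 x 49 mm, origin at the centre of its underside; bystander
Things that resemble listed ones, but are neither listed nor needed, are in the scene too. Of the things like the panel, leave any that is red; of the rest the larger one is meant.

How it is judged:
By the outcome, as a careful person would: the job done as asked, in the order asked, and still so for the second after the job is handed in, while the arm keeps its last pose, push and grip.
It also fails if it takes over 56 s, if anything falls off the work surface, if the arm or the gripper's body presses on something with over 40 N, if the wrist force passes 120 N, or if a joint passes its speed limit or range.

ROBOT

A 6-joint arm with a two-finger parallel gripper is mounted at the origin on the work surface. World frame = base frame: x ahead of the robot, y to its left, z up, the work surface at z = 0. Lengths are in m, angles in degrees, forces in N, time in s.
With the tool pointing down it reaches from about 0.25 to 0.725 m from the base axis. Payload 9.7 kg.
Tool frame: the origin (TCP) lies midway between the tips of the shut fingers; the grasp point (between the pads) lies 19 mm behind it; x points along the fingers, y is the direction in which the jaws open and shut, and the axes are right-handed (so a half turn about x gives the same grasp; the last joint's range is limited). The gripper opens to 85 mm and grips with 20 to 120 N. Pads are 22 mm wide; open, the fingers measure 114 mm over their backs; the gripper's body (76 mm by 85 mm) begins 54 mm behind the grasp point. The pads swing forward as they close: fully open they stand 13 mm farther back than shut.
Start: joints at [-68.297, 4.979, 10.078, 95.1, 0, 90], TCP at [0.203, -0.511, 0.202] pointing down, gripper open.
Joint ranges: [-179.16, 179.16], [-48.56, 103.87], [-65.8, 70.77], [-126.05, 130.52], [-82.76, 87.17], [-180, 180]. Speed limits (degrees/s): [127.2, 127.2, 147.25, 180, 180, 180].

INTERFACE

Orientations are given as [roll, pitch, yaw] about the fixed x, y, z axes, in that order (R = Rz(yaw) Ry(pitch) Rx(roll)).
In Python, from workcell import bot, cams gives the robot as it stands.
- The arm moves only by the tool apply_moves, never from a script. Its argument "commands" is a list of rows, each a list of 5 numbers: the shift along the tool's x, y, z in m, then the turn about the tool's x in rad, then the opening, from -1 (shut) to 1 (fully open). In form: [[tx, ty, tz, roll, hand], ...]. A call has 1 to 12 rows; each row is the pose to reach, as a shift and turn from the pose measured when the call began, along the tool's axes at that moment; what a row does not reach only later rows make up. A row lasts 1/10 s, in which the tool goes at most 50 mm and 8.59 degrees, less where a joint would pass 70% of its speed; a pose out of reach is approached as far as the arm can. A call with a gripper value outside its range is refused whole. The fingers move at their own pace and stop on an object; "newtons" is the grip in N (left out, the last holds). Time passes only in rows, so rows that repeat a pose let the fingers close. It gives the time, the measured TCP pose, the force and the opening at its end, in the units of the state.
- bot.get_obs(): the state, without advancing time (a new reading comes with each control period).
- cams.camera(name): name is "side" or "top" or "wrist"; returns a dict with "frame" (480x640x3 uint8, blue, green, red), "depth" (480x640 float32, m along the optical axis (not along the pixel's ray), 0 where there is no reading), "camera_matrix" (3x3 intrinsics, pixels), "D" ([k1, k2, p1, p2, k3] as OpenCV has them; the pictures are not rectified), "R" (3x3) and "t" (3): a world point X has camera coordinates R X + t; the wrist camera has in their place "mount" (4x4, takes a point from camera to tool coordinates, whose origin is the TCP and whose axes are the tool frame's). Camera axes: x right, y down, z forward; pixel columns grow to the right and rows downward; lengths in m; the calibration is good to about 2 mm. A picture is of the moment at which its call begins: read the wrist's pose just before it.
- bot.job_done(): hands the job in, once; it reports no verdict.
Trained networks look in the newest picture that a camera, given by its name, has taken for a name from the list of things; names that differ only in an ending like _2 or _b are one class to them, and where a whole thing is asked for, a point or a joint stands for the part that bears it (a point fixed in the world has none). Each returns a list of dicts, best first, with "confidence" (0 to 1); they miss things now and then, are a little off and sometimes report something else, mostly with a low value. They report only what shows in the picture. A call takes as long as a camera call. They do not tell look-alikes from the thing itself.
- cams.spot_in(name, camera): "rect" ([left, top, right, bottom] in pixels, round what is visible of it).
The state is a dict: "time": time; "q": joint angles; "qd": joint speeds; "joint_efforts": joint torques, N m; "ee_pos": TCP position; "tcp_rot": TCP orientation; "wrist_force": force on the tool from outside, world axes, zero at the start; "torque": the same for the moment, N m; "opening": finger opening in m.
Only numpy, scipy, OpenCV 4.12 (cv2) and the standard library are available. Lean on these libraries where they do the work, as an engineer would, in place of code of your own. Each camera call takes 0.05 s, during which the arm holds its last target. There are 200 camera calls.

## Working session

There is one attempt and no reset: what is moved stays moved. The work goes in short steps, Python scripts to look and compute and a tool call to move; the robot and the scene stay as the last step left them, time stands still between calls to the robot, and variables do not carry over. Pictures are saved under pics/ and viewed, about 8 in all and at most 12, crops included, and the job is handed in when it is done.

Besides the shell and the picture viewer there is one more tool, called after ">>>" by a JSON object that holds its "op" and its "data", one argument or row to a line. apply_moves: Moves the arm, as the interface text tells. Its arguments: {"type":"object","properties":{"commands":{"type":"array"},"newtons":{"type":"number"}},"required":["commands"]}

```bash
ls; mkdir -p pics; cat > h.py <<'E'
import numpy as np, cv2
from workcell import bot, cams
from scipy.spatial.transform import Rotation as Ro
def pix2world(c,u,v,d=None,T=None):
    """world points from pixel(s) and depth; T = tool pose 4x4 for wrist"""
    u=np.atleast_1d(u).astype(float);v=np.atleast_1d(v).astype(float)
    if d is None: d=c["depth"][v.astype(int),u.astype(int)]
    n=cv2.undistortPoints(np.stack([u,v],1)[:,None],np.array(c["camera_matrix"]),np.array(c["D"]))[:,0]
    P=np.column_stack([n,np.ones(len(n))])*np.reshape(d,(-1,1))
    if "mount" in c:
        M=T@np.array(c["mount"]); return P@M[:3,:3].T+M[:3,3]
    return (P-np.array(c["t"]).ravel())@np.array(c["R"])
def toolT():
    o=bot.get_obs();T=np.eye(4);r=np.array(o["tcp_rot"])
    T[:3,:3]=Ro.from_euler('xyz',r,degrees=True).as_matrix() if r.shape==(3,) else r
    T[:3,3]=o["ee_pos"];return T
E
python3 - <<'E'
from h import *
o=bot.get_obs();print(o)
for n in ["top","side"]:
    c=cams.camera(n);cv2.imwrite(f"pics/{n}0.png",c["frame"]);np.save(f"{n}0.npy",c,allow_pickle=True)
    for t in ["fluorometer","flap","flap_handle","amber","green","blue","amber_tab","panel","bottle","beaker","vials"]:
        print(n,t,[(np.round(x["rect"]).astype(int).tolist(),round(x["confidence"],2)) for x in cams.spot_in(t,n)])
E
```

```text
pics
{'time': 0.0, 'q': array([-6.82974309e+01,  5.01241552e+00,  1.00319693e+01,  9.50991692e+01,
       -1.03073459e-03,  8.99996617e+01]), 'qd': array([ 0.0332365 , -0.11690568,  0.05911317, -0.02508461,  0.08342178,
       -0.06608609]), 'joint_efforts': array([-4.85359778e-04, -5.20391929e+01,  4.64796388e+01,  1.64194970e-02,
       -1.49154562e-05, -1.67100279e-05]), 'ee_pos': array([ 0.20327458, -0.5107551 ,  0.20124822]), 'tcp_rot': array([-89.25860495,  89.92037791, 112.44430309]), 'wrist_force': array([-1.14830402, -0.11603096,  0.20804313]), 'torque': array([-0.02279645, -0.07199042,  0.03321467]), 'opening': 0.08561807585732081}
top fluorometer [([321, 168, 446, 280], 0.82)]
top flap [([334, 198, 430, 259], 0.65)]
top flap_handle [([335, 203, 428, 258], 0.71)]
top amber []
top green []
top blue []
top amber_tab []
top panel [([186, 288, 210, 335], 0.95), ([132, 232, 170, 290], 0.73), ([196, 199, 247, 276], 0.58)]
top bottle [([254, 148, 283, 181], 0.9)]
top beaker [([266, 276, 290, 299], 0.86)]
top vials [([478, 231, 529, 264], 0.79)]
side fluorometer [([268, 181, 380, 285], 0.7)]
side flap [([301, 189, 357, 236], 0.8)]
side flap_handle [([297, 187, 358, 233], 0.7)]
side amber []
side green []
side blue [([299, 191, 356, 233], 0.6)]
side amber_tab []
side panel [([268, 370, 338, 437], 0.76), ([256, 284, 337, 369], 0.61), ([342, 338, 406, 401], 0.61)]
side bottle [([224, 257, 251, 303], 0.77)]
side beaker [([350, 287, 371, 321], 0.85)]
side vials [([258, 286, 341, 374], 0.73), ([351, 174, 375, 195], 0.54)]
```

View pics/top0.png

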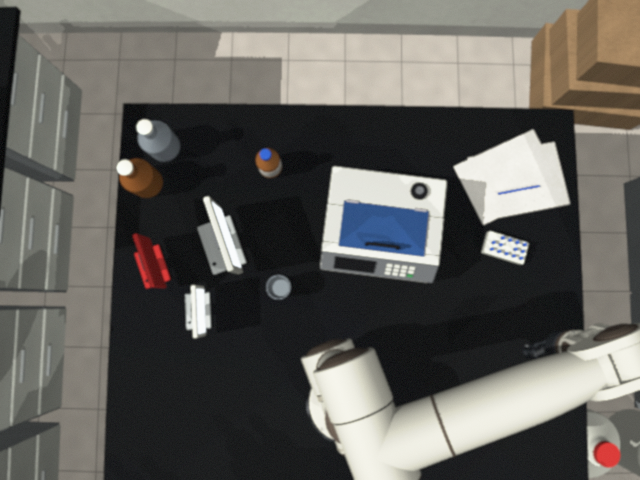

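View pics/side0.png

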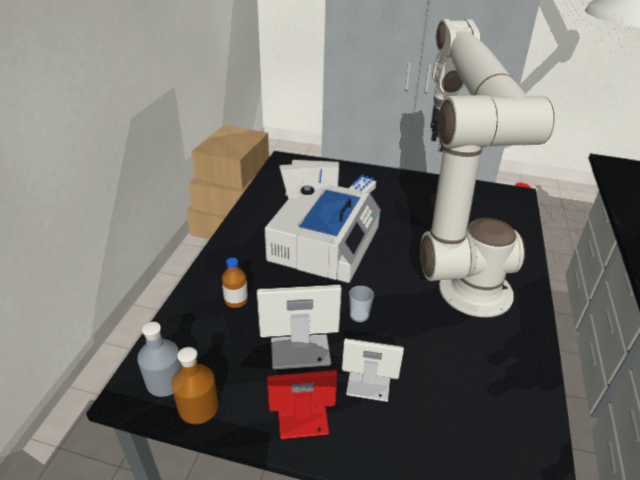

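The panel candidates in the top view are red (132–170, 232–290), small white (186–210, 288–335) and larger white (196–247, 199–276). The larger white one is meant, and I'll confirm it in a crop. Next I'll work out the poses.

```bash
cat > m.py <<'E'
from h import *
c=np.load("top0.npy",allow_pickle=True).item(); f=c["frame"];D=c["depth"]
v,u=np.mgrid[0:480,0:640]; W=pix2world(c,u.ravel(),v.ravel()).reshape(480,640,3)
f3=f.astype(int);hsv=cv2.cvtColor(f,cv2.COLOR_BGR2HSV)
def box(a,b,c_,d): m=np.zeros((480,640),bool);m[b:d,a:c_]=1;return m
def rect(P,name):
    r=cv2.minAreaRect((P[:,:2]*1000).astype(np.float32));print(name,np.round(r[0],1),np.round(r[1],1),round(r[2],2),"z",np.round(np.percentile(P[:,2],[5,50,95]),3),len(P))
ok=D>0
bl=box(325,190,440,265)&(hsv[...,0]>100)&(hsv[...,0]<125)&(hsv[...,1]>120)&(f3[...,0]>80)&ok
P=W[bl];rect(P[P[:,2]>.14],"flap")
fl=box(310,155,455,290)&ok&(abs(W[...,2]-.15)<.008);rect(W[fl],"deck")
fl=box(310,155,455,290)&ok&(W[...,2]>.05);rect(W[fl],"fluoro")
pa=box(190,190,252,282)&ok&(W[...,2]>.06);rect(W[pa],"panel up")
P=W[pa]; Q=P[P[:,2]>.2]; rect(Q,"panel top")
pa=box(190,190,252,282)&ok&(W[...,2]>.004)&(W[...,2]<.02);rect(W[pa],"foot?")
for n,b in dict(bottle=(250,145,286,183),beaker=(262,272,294,302),vials=(474,228,533,268),small=(182,284,214,338),red=(130,230,172,292)).items():
    rect(W[box(*b)&ok&(W[...,2]>.02)],n)
E
python3 m.py; python3 - <<'E'
from h import *
a=cv2.imread("pics/top0.png")[185:345,120:300];b=cv2.imread("pics/side0.png")[270:450,220:420]
cv2.imwrite("pics/crop.png",np.hstack([cv2.resize(a,(420,373)),cv2.resize(b,(380,373))]))
E
```

```text
flap [519.2 -94.7] [243.6 129.4] 83.32 z [0.149 0.155 0.161] 3504
deck [551.2 -97.8] [338.4 271.9] 83.33 z [0.144 0.151 0.157] 8980
fluoro [536.3 -96.7] [339.8 304. ] 83.28 z [0.11 0.15 0.16] 11922
panel up [492.5 377.1] [223.3  33.1] 20.18 z [0.078 0.198 0.217] 1133
panel top [494.7 371.7] [223.1  21.3] 20.11 z [0.204 0.212 0.218] 554
foot? [512.2 406.6] [292.  195.5] 1.53 z [0.004 0.008 0.015] 1270
bottle [733.9 252.2] [71.7 71.1] 79.61 z [0.037 0.108 0.162] 563
beaker [350.2 211.9] [68.1 68.8] 0.64 z [0.025 0.072 0.092] 209
vials [ 478.5 -492.7] [133.1  72.2] 73.87 z [0.024 0.032 0.05 ] 934
small [276.4 452.5] [147.6  24.2] 4.47 z [0.045 0.123 0.148] 659
red [418.5 600.3] [165.1  27.4] 21.58 z [0.048 0.126 0.161] 899
```

View pics/crop.png

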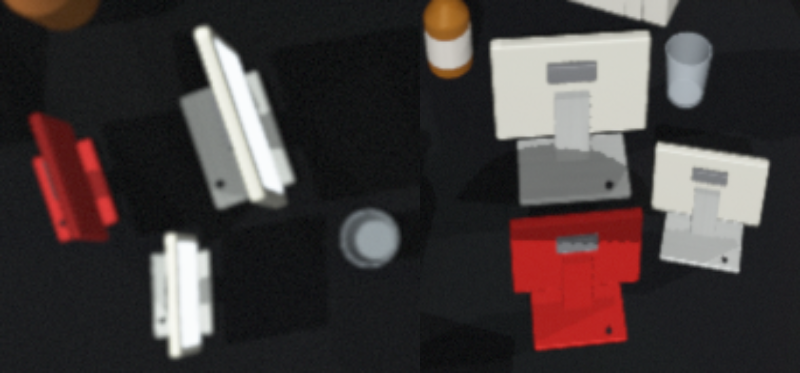

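The crop shows the larger white panel (left half around 245,115; right half around 570,85). It is not red and is bigger than the other white one, so it's the target, with its lit face towards the fluorometer side.

```bash
cat > go.py <<'E'
from h import *
import sys
def rel(p,yaw):
    """tool-frame shift and roll (rad) to TCP p, jaw direction yaw (deg, mod 180)"""
    T=toolT();R=T[:3,:3];d=R.T@(np.array(p)-T[:3,3])
    jy=np.degrees(np.arctan2(R[1,1],R[0,1]))
    t=(-(yaw-jy)+90)%180-90   # tool x is down: roll + turns yaw -
    return np.round(d,4),np.round(np.radians([t,t-180*np.sign(t)]),3),round(jy,1)
if __name__=="__main__":
    a=[float(x) for x in sys.argv[1:5]]; o=bot.get_obs()
    print(rel(a[:3],a[3]),"q",np.round(o["q"],1),"t",o["time"],"F",np.round(o["wrist_force"],1)); print(np.round(toolT(),3))
E
python3 go.py .467 -.089 .28 -6.7; python3 -c "
from h import *
c=cams.camera('wrist');print(np.round(c['mount'],3),c['camera_matrix'])"
```

```text
(array([-0.078 , -0.2946, -0.401 ]), array([-1.075,  2.067]), np.float64(-68.3)) q [-68.3   5.   10.1  95.1  -0.   90. ] t 1.2 F [ 0.1  0.1 -0.6]
[[ 0.     0.37  -0.929  0.203]
 [-0.    -0.929 -0.37  -0.511]
 [-1.     0.     0.     0.202]
 [ 0.     0.     0.     1.   ]]
[[ 0.002 -0.266  0.964 -0.172]
 [ 1.     0.    -0.002 -0.   ]
 [ 0.     0.964  0.266 -0.068]
 [ 0.     0.     0.     1.   ]] [[379.6913011    0.         318.92871365]
 [  0.         379.6913011  231.7385288 ]
 [  0.           0.           1.        ]]
```

>>> {"op": "apply_moves", "data": {
  "commands": [
    [-0.02, -0.025, -0.033, -0.09, 0.3],
    [-0.03, -0.05, -0.067, -0.18, 0.3],
    [-0.04, -0.074, -0.1, -0.27, 0.3],
    [-0.05, -0.098, -0.134, -0.36, 0.3],
    [-0.06, -0.123, -0.167, -0.45, 0.3],
    [-0.07, -0.147, -0.2, -0.54, 0.3],
    [-0.078, -0.172, -0.234, -0.63, 0.3],
    [-0.078, -0.196, -0.267, -0.72, 0.3],
    [-0.078, -0.221, -0.3, -0.81, 0.3],
    [-0.078, -0.245, -0.334, -0.9, 0.3],
    [-0.078, -0.27, -0.367, -0.99, 0.3],
    [-0.078, -0.2946, -0.401, -1.075, 0.3]
  ],
  "newtons": 30
}}

```text
time: 2.45
ee_pos: [0.4676, -0.0874, 0.2802]
tcp_rot: [80.0, 90.0, -16.5]
wrist_force: [0.4, -0.5, 0.1]
opening: 0.0555
```

```bash
python3 go.py .467 -.089 .172 -6.7; python3 - <<'E'
from h import *
T=toolT();c=cams.camera("wrist");cv2.imwrite("pics/w1.png",c["frame"])
u,v=np.meshgrid(np.arange(0,640,1),np.arange(0,480,1));W=pix2world(c,u.ravel(),v.ravel(),T=T);d=c["depth"].ravel()
m=(d>0)&(W[:,2]>.178)&(W[:,2]<.205)&(abs(W[:,0]-.467)<.07)&(abs(W[:,1]+.089)<.08)
P=W[m];r=cv2.minAreaRect((P[:,:2]*1000).astype(np.float32));print(r,np.percentile(P[:,2],[5,50,95]),len(P))
for x in cams.spot_in("flap_handle","wrist"):print(x)
E
```

```text
(array([ 0.1082, -0.0005,  0.0017]), array([ 0.004, -3.138]), np.float64(-6.5)) q [-10.6  -2.7  11.2 103.8  -0.   85.9] t 2.45 F [ 0.4 -0.5  0.1]
[[ 0.001  0.994 -0.113  0.468]
 [-0.    -0.113 -0.994 -0.087]
 [-1.     0.001  0.     0.28 ]
 [ 0.     0.     0.     1.   ]]
((466.53778076171875, -85.89642333984375), (99.03548431396484, 9.902656555175781), 83.65503692626953) [0.18805228 0.19266197 0.19434236] 1829
{'rect': [302.0, 46.1, 479.1, 349.9], 'confidence': 0.58}
```

View pics/w1.png

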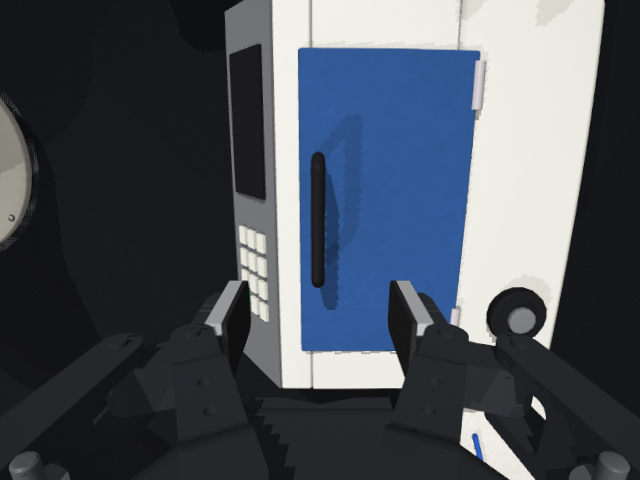

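The wrist view shows the handle bar at x≈318, rows 152–288, centred between the jaws within about 1 mm of my estimate. I'll descend and grip it.

>>> {"op": "apply_moves", "data": {
  "commands": [
    [0.04, -0.001, 0.001, 0, 0.3],
    [0.08, -0.001, 0.001, 0, 0.3],
    [0.11, -0.001, 0.001, 0, 0.3],
    [0.11, -0.001, 0.001, 0, 0.0],
    [0.11, -0.001, 0.001, 0, -1],
    [0.11, -0.001, 0.001, 0, -1],
    [0.11, -0.001, 0.001, 0, -1],
    [0.11, -0.001, 0.001, 0, -1],
    [0.11, -0.001, 0.001, 0, -1],
    [0.11, -0.001, 0.001, 0, -1]
  ],
  "newtons": 30
}}

```text
time: 3.55
ee_pos: [0.4677, -0.0863, 0.1696]
tcp_rot: [-172.4, 89.9, 91.3]
wrist_force: [-0.1, 0.1, 0.6]
opening: 0.0
```

```bash
python3 - <<'E'
from h import *
o=bot.get_obs();print(o["ee_pos"],o["opening"],o["wrist_force"])
r=126.2;a0=np.arctan2(39,120)
for th in np.arange(.1,1.86,.075):
    a=a0+th; print(round(th,3),"tx",round(-(np.sin(a)*r-39)/1000,4),"ty",round((120-np.cos(a)*r)/1000,4))
E
```

```text
[ 0.46772142 -0.08631861  0.16960849] 3.898324283322867e-05 [-0.11680704  0.12179336  0.56231025]
0.1 tx -0.0118 ty 0.0045
0.175 tx -0.0203 ty 0.0086
0.25 tx -0.0285 ty 0.0134
0.325 tx -0.0363 ty 0.0187
0.4 tx -0.0437 ty 0.0246
0.475 tx -0.0506 ty 0.0311
0.55 tx -0.057 ty 0.0381
0.625 tx -0.0629 ty 0.0455
0.7 tx -0.0682 ty 0.0533
0.775 tx -0.0728 ty 0.0615
0.85 tx -0.0769 ty 0.0701
0.925 tx -0.0803 ty 0.0789
1.0 tx -0.0831 ty 0.088
1.075 tx -0.0851 ty 0.0972
1.15 tx -0.0865 ty 0.1066
1.225 tx -0.0871 ty 0.116
1.3 tx -0.0871 ty 0.1255
1.375 tx -0.0863 ty 0.1349
1.45 tx -0.0848 ty 0.1443
1.525 tx -0.0827 ty 0.1535
1.6 tx -0.0798 ty 0.1625
1.675 tx -0.0763 ty 0.1713
1.75 tx -0.0721 ty 0.1798
1.825 tx -0.0674 ty 0.1879
```

The fingers shut fully, so the bar isn't between them. I'll look from the wrist camera.

```bash
python3 - <<'E'
from h import *
T=toolT();c=cams.camera("wrist");cv2.imwrite("pics/w2.png",c["frame"])
u,v=np.meshgrid(np.arange(640),np.arange(480));W=pix2world(c,u.ravel(),v.ravel(),T=T);d=c["depth"].ravel()
col=c["frame"].reshape(-1,3).astype(int)
b=(d>0)&(col[:,0]>100)&(col[:,2]<80);P=W[b];print("blue",np.percentile(P,[2,50,98],axis=0))
A=np.c_[P[:,:2],np.ones(len(P))];print(np.linalg.lstsq(A,P[:,2],rcond=None)[0])
E
```

```text
blue [[ 0.46075516 -0.14573684  0.15441377]
 [ 0.52817338 -0.03616339  0.15576383]
 [ 0.5885693   0.02971402  0.15717988]]
[-0.00527557 -0.00020185  0.15865272]
```

View pics/w2.png

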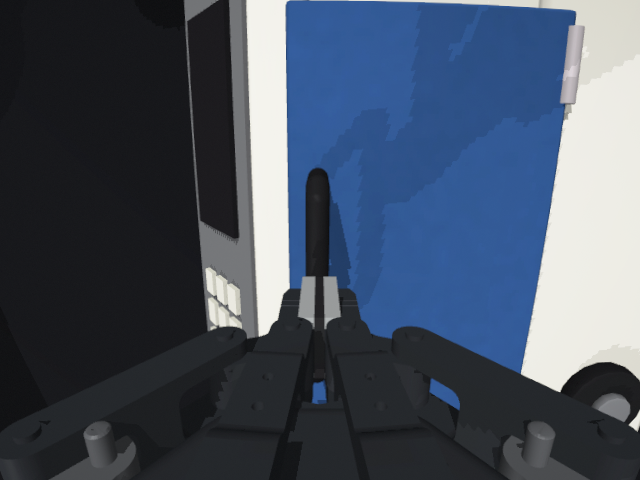

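The bar still looks to be in line with the pads, so the opening reading may be misleading. A small lift along the arc will tell from the force.

>>> {"op": "apply_moves", "data": {
  "commands": [
    [-0.0118, 0.0045, 0, 0, -1],
    [-0.0203, 0.0086, 0, 0, -1],
    [-0.0203, 0.0086, 0, 0, -1]
  ]
}}

```text
time: 3.9
ee_pos: [0.4771, -0.0874, 0.1909]
tcp_rot: [118.0, 89.9, 21.7]
wrist_force: [-0.3, -1.1, -0.5]
opening: -0.0002
```

```bash
python3 - <<'E'
from h import *
T=toolT();o=bot.get_obs();print(o["wrist_force"],o["opening"],T[:3,3]);c=cams.camera("wrist");cv2.imwrite("pics/w3.png",c["frame"])
u,v=np.meshgrid(np.arange(640),np.arange(480));W=pix2world(c,u.ravel(),v.ravel(),T=T);d=c["depth"].ravel()
col=c["frame"].reshape(-1,3).astype(int)
b=(d>0)&(col[:,0]>100)&(col[:,2]<80);P=W[b]
A=np.c_[P[:,:2],np.ones(len(P))];print(np.linalg.lstsq(A,P[:,2],rcond=None)[0])
E
```

```text
[-0.26208272 -1.08314036 -0.46116763] -0.00018871537161355384 [ 0.47705574 -0.08738789  0.19088822]
[-0.00592348 -0.00070679  0.15899847]
```

View pics/w3.png

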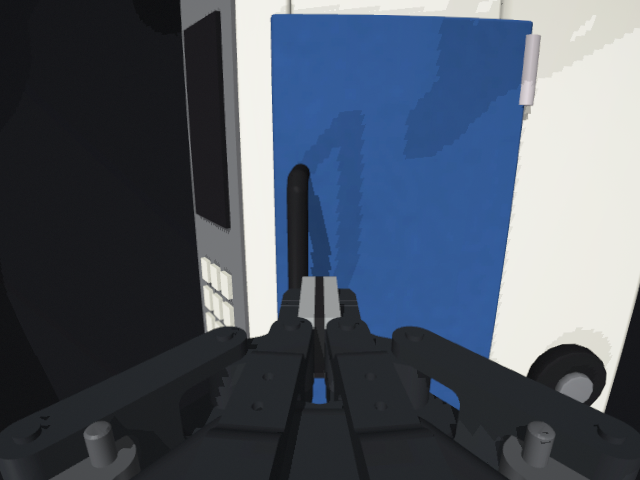

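```bash
python3 - <<'E'
from h import *
# project handle bar centre line & pads into the images w2 pose and w3 pose
T=toolT();c=cams.camera("wrist")
M=T@np.array(c["mount"]);Mi=np.linalg.inv(M)
def pr(P):return cv2.projectPoints(np.atleast_2d(P).astype(float),cv2.Rodrigues(Mi[:3,:3])[0],Mi[:3,3],np.array(c["camera_matrix"]),np.array(c["D"]))[0][:,0].round(0).tolist()
y=np.array([.116,.993,0]);h=np.array([.4665,-.086,.189])
print("bar",pr([h+y*.04,h,h-y*.04]));print("TCP",pr(T[:3,3]),"grasp",pr(T[:3,3]-.019*T[:3,0]))
D=c["depth"]
for r in range(160,340,12):
    w=pix2world(c,[318,320,330],[r]*3,T=T);print(r,np.round(w[0],3),np.round(w[2],3))
E
```

```text
bar [[297.0, 190.0], [298.0, 272.0], [298.0, 344.0]]
TCP [[319.0, 273.0]] grasp [[319.0, 289.0]]
160 [ 0.482 -0.036  0.155] [ 0.488 -0.037  0.155]
172 [ 0.481 -0.043  0.156] [ 0.488 -0.043  0.156]
184 [ 0.48  -0.049  0.156] [ 0.487 -0.05   0.155]
196 [ 0.48  -0.056  0.157] [ 0.486 -0.057  0.155]
208 [ 0.479 -0.062  0.156] [ 0.486 -0.063  0.155]
220 [ 0.478 -0.069  0.155] [ 0.485 -0.07   0.155]
232 [ 0.477 -0.076  0.155] [ 0.484 -0.077  0.157]
244 [ 0.477 -0.083  0.156] [ 0.483 -0.084  0.156]
256 [ 0.476 -0.091  0.155] [ 0.483 -0.091  0.156]
268 [ 0.475 -0.098  0.155] [ 0.482 -0.099  0.155]
280 [ 0.478 -0.076  0.227] [ 0.482 -0.076  0.227]
292 [ 0.478 -0.076  0.238] [ 0.482 -0.076  0.238]
304 [ 0.478 -0.076  0.248] [ 0.482 -0.076  0.248]
316 [ 0.478 -0.076  0.256] [ 0.482 -0.076  0.256]
328 [ 0.477 -0.079  0.257] [ 0.481 -0.075  0.265]
```

The depth data explain it. The visible fingertips end about 34 mm above the reported TCP (z ≈ 0.225 against 0.191), so the fingers closed above the bar (top 0.194). I'll open, realign and descend in guarded steps.

>>> {"op": "apply_moves", "data": {
  "commands": [
    [0, -0.005, 0, 0, 0.1],
    [0, -0.0105, 0, 0, 0.1],
    [0, -0.0105, 0, 0, 0.1],
    [0.01, -0.0105, 0, 0, 0.1],
    [0.02, -0.0105, 0, 0, 0.1],
    [0.03, -0.0105, 0, 0, 0.1],
    [0.035, -0.0105, 0, 0, 0.1],
    [0.035, -0.0105, 0, 0, 0.1]
  ]
}}

```text
time: 4.8
ee_pos: [0.4654, -0.086, 0.1535]
tcp_rot: [-117.2, 89.9, 146.5]
wrist_force: [-0.2, -0.1, 0.5]
opening: 0.047
```

```bash
python3 - <<'E'
from h import *
T=toolT();o=bot.get_obs();print(o["wrist_force"],o["opening"],T[:3,3]);c=cams.camera("wrist");cv2.imwrite("pics/w4.png",c["frame"])
s=cams.camera("side");cv2.imwrite("pics/s4.png",s["frame"])
im=np.hstack([cv2.resize(c["frame"][130:400,150:490],(470,373)),cv2.resize(s["frame"][165:245,275:385],(330,240)).repeat(1,0) if 0 else cv2.resize(s["frame"][140:256,280:382],(328,373),interpolation=cv2.INTER_CUBIC)])
cv2.imwrite("pics/c4.png",im)
for r in range(262,330,6):
    W=pix2world(c,np.arange(200,440),[r]*240,T=T);m=(c["depth"][r,200:440]>0)&(W[:,2]>.2);P=W[m]
    if len(P): print(r,len(P),np.round(P.min(0),3),np.round(P.max(0),3))
E
```

```text
[-0.18963194 -0.12204301  0.51612927] 0.04701619037677933 [ 0.4653741  -0.08598433  0.15346395]
292 38 [ 0.437 -0.078  0.2  ] [ 0.497 -0.071  0.203]
298 44 [ 0.437 -0.079  0.2  ] [ 0.496 -0.071  0.208]
304 79 [ 0.43  -0.083  0.2  ] [ 0.503 -0.071  0.212]
310 87 [ 0.43  -0.084  0.2  ] [ 0.503 -0.071  0.217]
316 95 [ 0.43  -0.087  0.2  ] [ 0.503 -0.071  0.22 ]
322 110 [ 0.432 -0.089  0.2  ] [ 0.502 -0.068  0.229]
328 113 [ 0.435 -0.091  0.201] [ 0.501 -0.068  0.233]
```

View pics/c4.png

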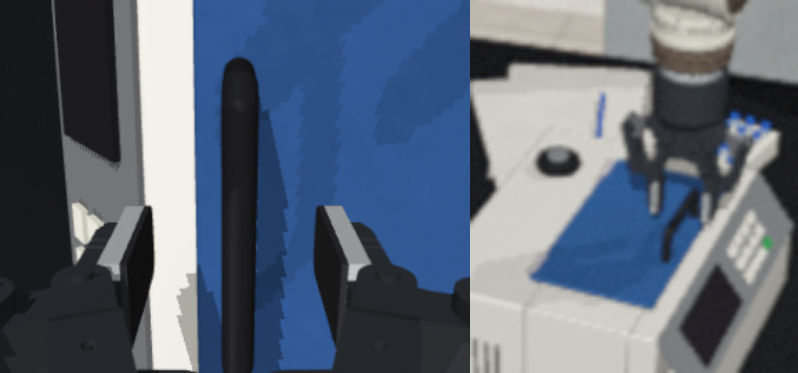

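No contact at a reported z of 0.1535, which is below the flap's top face, so the roughly 34 mm offset is confirmed. The crop shows the bar between the pads. I'll go 15 mm lower and close.

>>> {"op": "apply_moves", "data": {
  "commands": [
    [0.008, 0.001, 0, 0, 0.1],
    [0.015, 0.001, 0, 0, 0.1],
    [0.015, 0.001, 0, 0, -1],
    [0.015, 0.001, 0, 0, -1],
    [0.015, 0.001, 0, 0, -1],
    [0.015, 0.001, 0, 0, -1],
    [0.015, 0.001, 0, 0, -1]
  ],
  "newtons": 35
}}

```text
time: 5.6
ee_pos: [0.4668, -0.0862, 0.1398]
tcp_rot: [-150.4, 89.9, 113.4]
wrist_force: [-1.2, -0.1, 0.9]
opening: 0.0085
```

Gripped (8.5 mm on the 10 mm bar). Now I'll lift along the arc.

>>> {"op": "apply_moves", "data": {
  "commands": [
    [-0.0118, 0.0045, 0, 0, -1],
    [-0.0203, 0.0086, 0, 0, -1],
    [-0.0285, 0.0134, 0, 0, -1],
    [-0.0363, 0.0187, 0, 0, -1],
    [-0.0437, 0.0246, 0, 0, -1],
    [-0.0506, 0.0311, 0, 0, -1],
    [-0.057, 0.0381, 0, 0, -1],
    [-0.0629, 0.0455, 0, 0, -1],
    [-0.0682, 0.0533, 0, 0, -1],
    [-0.0728, 0.0615, 0, 0, -1],
    [-0.0769, 0.0701, 0, 0, -1]
  ]
}}

```text
time: 6.7
ee_pos: [0.5361, -0.0942, 0.219]
tcp_rot: [135.7, 90.0, 39.4]
wrist_force: [-10.1, -0.5, 11.7]
opening: 0.0088
```

>>> {"op": "apply_moves", "data": {
  "commands": [
    [-0.005, 0.0085, 0, 0, -1],
    [-0.0077, 0.0178, 0, 0, -1],
    [-0.0097, 0.027, 0, 0, -1],
    [-0.011, 0.0365, 0, 0, -1],
    [-0.0115, 0.046, 0, 0, -1],
    [-0.0115, 0.0556, 0, 0, -1],
    [-0.0107, 0.065, 0, 0, -1],
    [-0.0092, 0.0745, 0, 0, -1],
    [-0.007, 0.0838, 0, 0, -1],
    [-0.004, 0.093, 0, 0, -1],
    [-0.0005, 0.1018, 0, 0, -1],
    [0.004, 0.1104, 0, 0, -1]
  ]
}}

```text
time: 7.9
ee_pos: [0.6466, -0.1066, 0.2149]
tcp_rot: [69.2, 90.0, -27.1]
wrist_force: [-1.8, -3.6, 3.3]
opening: 0.0085
```

```bash
python3 - <<'E'
from h import *
o=bot.get_obs();print(o["ee_pos"],o["wrist_force"],o["q"].round(0))
t=cams.camera("top");s=cams.camera("side")
cv2.imwrite("pics/c5.png",np.hstack([cv2.resize(t["frame"][150:290,300:460],(420,367)),cv2.resize(s["frame"][140:280,260:390],(340,367))]))
E
```

```text
[ 0.646619   -0.10663575  0.21485546] [-1.76683186 -3.59636761  3.27802381] [-9. 21. 30. 99. -0. 87.]
```

View pics/c5.png

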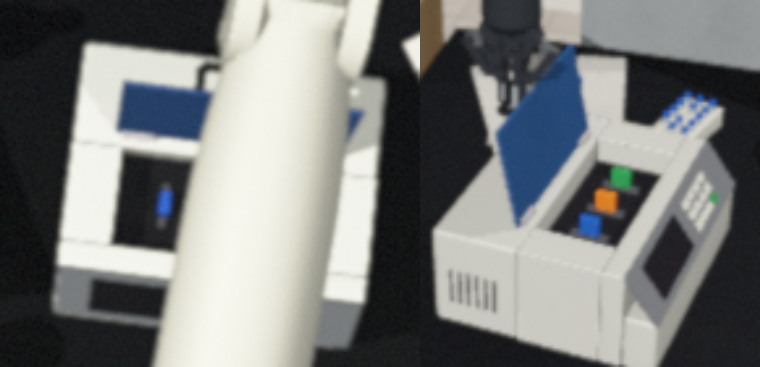

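The flap stands past upright. The side view shows the amber tab in the middle slot (605,200), with blue at (590,225) and green at (620,178). I'll release, rise and move back off the handle.

>>> {"op": "apply_moves", "data": {
  "commands": [
    [0, 0, 0, 0, -0.55],
    [0, 0, 0, 0, -0.55],
    [0, 0, 0, 0, -0.55],
    [-0.01, 0, 0, 0, -0.55],
    [-0.02, 0, 0, 0, -0.55],
    [-0.03, 0, 0, 0, -0.55],
    [-0.05, 0.006, 0, 0, -0.55],
    [-0.075, 0.012, 0, 0, -0.55],
    [-0.1, 0.012, 0, 0, -0.55],
    [-0.13, 0, 0, 0, -0.55],
    [-0.14, 0, 0, 0, -0.55]
  ]
}}

```text
time: 9.1
ee_pos: [0.6463, -0.1065, 0.3586]
tcp_rot: [87.3, 89.6, -9.0]
wrist_force: [0.2, -1.3, 0.6]
opening: 0.0194
```

```bash
python3 go.py .517 -.094 .23 83.3
```

```text
(array([ 0.1277, -0.1307,  0.0018]), array([-1.564,  1.578]), np.float64(-6.3)) q [ -9.4  33.6  65.8 121.8   0.   87. ] t 9.1 F [ 0.2 -1.3  0.6]
[[ 0.007  0.994 -0.11   0.646]
 [-0.001 -0.11  -0.994 -0.106]
 [-1.     0.007  0.     0.359]
 [ 0.     0.     0.     1.   ]]
```

>>> {"op": "apply_moves", "data": {
  "commands": [
    [0, -0.02, 0, -0.13, -0.3],
    [0, -0.04, 0, -0.26, -0.3],
    [0, -0.06, 0, -0.39, -0.3],
    [0, -0.08, 0, -0.52, -0.3],
    [0, -0.1, 0, -0.65, -0.3],
    [0, -0.12, 0, -0.78, -0.3],
    [0, -0.13, 0.002, -0.91, -0.3],
    [0.01, -0.13, 0.002, -1.04, -0.3],
    [0.03, -0.13, 0.002, -1.17, -0.3],
    [0.05, -0.13, 0.002, -1.3, -0.3],
    [0.07, -0.13, 0.002, -1.43, -0.3],
    [0.09, -0.13, 0.002, -1.564, -0.3]
  ]
}}

```text
time: 10.3
ee_pos: [0.5174, -0.0941, 0.2681]
tcp_rot: [-1.2, 89.5, -7.6]
wrist_force: [-0.0, -0.3, 0.9]
opening: 0.0298
```

```bash
python3 go.py .517 -.094 .23 83.3;  cat > w.py <<'E'
from h import *
import sys
T=toolT();c=cams.camera("wrist");cv2.imwrite(f"pics/{sys.argv[1]}.png",c["frame"])
u,v=np.meshgrid(np.arange(640),np.arange(480));W=pix2world(c,u.ravel(),v.ravel(),T=T);d=c["depth"].ravel()
hsv=cv2.cvtColor(c["frame"],cv2.COLOR_BGR2HSV).reshape(-1,3).astype(int)
for n,(a,b) in dict(orange=(8,22),green=(50,90),blue=(100,125)).items():
    m=(d>0)&(hsv[:,0]>=a)&(hsv[:,0]<=b)&(hsv[:,1]>140)&(hsv[:,2]>70)&(W[:,2]>.1)&(abs(W[:,2]-.148)<.012)&(abs(W[:,0]-.517)<.08)
    P=W[m]
    if len(P)>20: print(n,len(P),cv2.minAreaRect((P[:,:2]*1000).astype(np.float32)),np.percentile(P[:,2],[5,95]).round(3), np.round([u.ravel()[m].mean(),v.ravel()[m].mean()]))
E
python3 w.py w6
```

```text
(array([ 0.038 ,  0.    , -0.0007]), array([ 0.006, -3.136]), np.float64(83.6)) q [-10.3   3.2  15.7 102.    0.   -3.9] t 10.3 F [-0.  -0.3  0.9]
[[ 0.008  0.111  0.994  0.517]
 [-0.001  0.994 -0.111 -0.094]
 [-1.    -0.     0.008  0.268]
 [ 0.     0.     0.     1.   ]]
orange 489 ((515.553955078125, -92.83883666992188), (11.318445205688477, 25.497926712036133), 83.68023681640625) [0.142 0.146] [319. 210.]
green 523 ((508.78515625, -151.55287170410156), (12.28360652923584, 25.636350631713867), 83.66715240478516) [0.139 0.146] [246. 210.]
blue 1270 ((560.9216918945312, -123.06827545166016), (88.14395141601562, 200.81692504882812), 4.700304985046387) [0.142 0.159] [342. 262.]
```

View pics/w6.png

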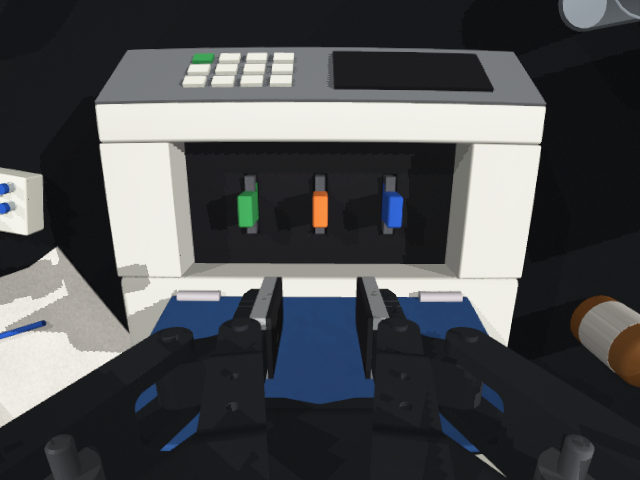

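The wrist view shows the amber tab at (319,210) in the centre slot, green at (246,210) and blue at (392,210). The flap stays open by itself. I'll descend on amber.

>>> {"op": "apply_moves", "data": {
  "commands": [
    [0.03, 0.001, -0.0022, 0, -0.3],
    [0.06, 0.001, -0.0024, 0, -0.3],
    [0.09, 0.001, -0.0027, 0, -0.3],
    [0.12, 0.001, -0.003, 0, -0.3],
    [0.14, 0.001, -0.0032, 0, -0.3],
    [0.15, 0.001, -0.0033, 0, -0.3],
    [0.16, 0.001, -0.0035, 0, -0.3],
    [0.16, 0.001, -0.0035, 0, -0.3]
  ]
}}

```text
time: 11.15
ee_pos: [0.514, -0.0926, 0.1047]
tcp_rot: [2.5, 89.8, -3.5]
wrist_force: [-0.4, 1.0, -0.2]
opening: 0.0297
```

```bash
python3 go.py .5155 -.0928 .09 83.5; python3 - <<'E'
from h import *
T=toolT();c=cams.camera("wrist");cv2.imwrite("pics/w7.png",c["frame"])
s=cams.camera("side")["frame"]
cv2.imwrite("pics/c7.png",np.hstack([cv2.resize(c["frame"][100:400,140:500],(480,400)),cv2.resize(s[150:270,280:375],(317,400))]))
E
```

```text
(array([ 0.0147, -0.    ,  0.0014]), array([ 0.009, -3.132]), np.float64(84.0)) q [-10.2   0.1  -5.7  84.    0.   -4.3] t 11.15 F [-0.4  1.  -0.2]
[[ 0.003  0.104  0.995  0.514]
 [-0.     0.995 -0.104 -0.093]
 [-1.     0.     0.003  0.105]
 [ 0.     0.     0.     1.   ]]
```

View pics/c7.png

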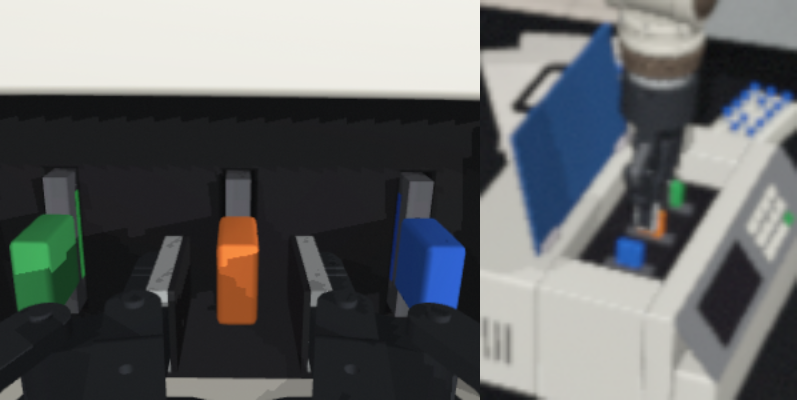

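The tab is between the pads and centred, with the neighbours clear. I'll go down 13 mm and grip.

>>> {"op": "apply_moves", "data": {
  "commands": [
    [0.007, 0, 0.0014, 0.005, -0.3],
    [0.013, 0, 0.0014, 0.005, -0.3],
    [0.013, 0, 0.0014, 0.005, -0.3],
    [0.013, 0, 0.0014, 0.005, -1],
    [0.013, 0, 0.0014, 0.005, -1],
    [0.013, 0, 0.0014, 0.005, -1],
    [0.013, 0, 0.0014, 0.005, -1],
    [0.013, 0, 0.0014, 0.005, -1]
  ],
  "newtons": 40
}}

```text
time: 12.05
ee_pos: [0.516, -0.0929, 0.093]
tcp_rot: [0.3, 89.7, -5.9]
wrist_force: [0.4, -0.0, 0.2]
opening: 0.0109
```

>>> {"op": "apply_moves", "data": {
  "commands": [
    [-0.006, 0, 0, 0, -1],
    [-0.012, 0, 0, 0, -1],
    [-0.02, 0, 0, 0, -1],
    [-0.028, 0, 0, 0, -1],
    [-0.036, 0, 0, 0, -1],
    [-0.044, 0, 0, 0, -1],
    [-0.052, 0, 0, 0, -1],
    [-0.062, 0, 0, 0, -1],
    [-0.08, 0, 0, 0, -1],
    [-0.1, 0, 0, 0, -1],
    [-0.12, 0, 0, 0, -1],
    [-0.14, 0, 0, 0, -1]
  ]
}}

```text
time: 13.25
ee_pos: [0.5152, -0.0928, 0.2343]
tcp_rot: [0.2, 89.7, -6.1]
wrist_force: [0.1, 0.4, -0.4]
opening: 0.0112
```

```bash
python3 go.py .527 .2834 .22 110.1; python3 - <<'E'
from h import *
T=toolT();c=cams.camera("wrist");cv2.imwrite("pics/w8.png",c["frame"])
s=cams.camera("side");cv2.imwrite("pics/s8.png",s["frame"])
cv2.imwrite("pics/c8.png",np.hstack([cv2.resize(c["frame"][100:400,140:500],(480,400)),cv2.resize(s["frame"][110:270,270:390],(300,400))]))
u,v=np.meshgrid(np.arange(640),np.arange(480));W=pix2world(c,u.ravel(),v.ravel(),T=T);d=c["depth"].ravel()
hsv=cv2.cvtColor(c["frame"],cv2.COLOR_BGR2HSV).reshape(-1,3).astype(int)
m=(d>0)&(hsv[:,0]>=5)&(hsv[:,0]<=24)&(hsv[:,1]>140)&(hsv[:,2]>70)&(W[:,2]>.18)
P=W[m];print(len(P),cv2.minAreaRect((P[:,:2]*1000).astype(np.float32)),np.percentile(P,[2,98],axis=0).round(4))
E
```

```text
(array([ 0.0142,  0.3753, -0.0292]), array([-0.46 ,  2.682]), np.float64(83.8)) q [-10.2   1.8  10.4  98.3   0.   -4. ] t 13.25 F [ 0.1  0.4 -0.4]
[[ 0.005  0.109  0.994  0.515]
 [-0.001  0.994 -0.109 -0.093]
 [-1.     0.     0.005  0.234]
 [ 0.     0.     0.     1.   ]]
2768 ((547.6099853515625, -94.54216766357422), (20.018295288085938, 91.0865478515625), 82.70768737792969) [[ 0.5024 -0.0976  0.2642]
 [ 0.527  -0.0856  0.2873]]
```

View pics/c8.png

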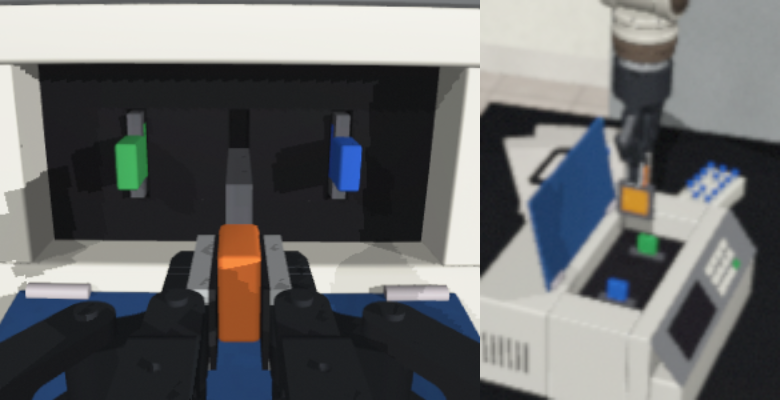

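Amber is out and held by its tab, with the slide hanging straight; green (130,165) and blue (343,165) are still seated and the flap is open. Now I'll carry it to the panel, staying high.

>>> {"op": "apply_moves", "data": {
  "commands": [
    [0, 0.02, -0.002, -0.03, -1],
    [0, 0.05, -0.004, -0.07, -1],
    [0, 0.085, -0.007, -0.11, -1],
    [0, 0.12, -0.01, -0.15, -1],
    [0, 0.155, -0.012, -0.19, -1],
    [0, 0.19, -0.015, -0.23, -1],
    [0, 0.225, -0.018, -0.28, -1],
    [0, 0.26, -0.02, -0.32, -1],
    [0, 0.295, -0.023, -0.36, -1],
    [0, 0.33, -0.026, -0.41, -1],
    [0, 0.36, -0.028, -0.44, -1],
    [0, 0.375, -0.029, -0.46, -1]
  ]
}}

```text
time: 14.55
ee_pos: [0.5276, 0.2851, 0.2343]
tcp_rot: [-33.0, 89.5, -12.7]
wrist_force: [0.4, -0.3, -0.5]
opening: 0.011
```

>>> {"op": "apply_moves", "data": {
  "commands": [
    [0.02, 0, 0, 0, -1],
    [0.045, 0, 0, 0, -1],
    [0.07, 0, 0, 0, -1],
    [0.09, 0, 0, 0, -1],
    [0.1, 0, 0, 0, -1],
    [0.105, 0, 0, 0, -1],
    [0.105, 0, 0, 0, -1],
    [0.105, 0, 0, 0, -1],
    [0.105, 0, 0, 0, -1]
  ]
}}

```text
time: 15.45
ee_pos: [0.5288, 0.2851, 0.1304]
tcp_rot: [-26.4, 89.5, -6.1]
wrist_force: [-0.7, -0.1, -0.5]
opening: 0.0112
```

```bash
python3 go.py .527 .2834 .1293 110.1; cat > p.py <<'E'
from h import *
T=toolT();c=cams.camera("wrist");cv2.imwrite("pics/w9.png",c["frame"])
u,v=np.meshgrid(np.arange(640),np.arange(480));W=pix2world(c,u.ravel(),v.ravel(),T=T);d=c["depth"].ravel()
n0=np.array([-.344,.939]);f0=np.array([.4978,.3632])
s=(W[:,:2]-f0)@n0; t=(W[:,:2]-f0)@np.array([.939,.344])
m=(d>0)&(abs(s)<.015)&(W[:,2]>.06)&(W[:,2]<.2);P=W[m];print("face pts",len(P))
if len(P)>50:
    for _ in range(3):
        C=P.mean(0);n=np.linalg.svd(P-C,full_matrices=False)[2][2];n*=np.sign(n[:2]@n0);P=P[abs((P-C)@n)<.004]
    print("n",n.round(3),"yaw",np.degrees(np.arctan2(n[1],n[0])).round(2),"std",((P-C)@n).std(),"dist TCP",n@(C-T[:3,3]),"t range",(P[:,:2]-f0)@np.array([.939,.344])@np.ones(1) if 0 else np.percentile((P[:,:2]-f0)@np.array([.939,.344]),[1,99]),"z",np.percentile(P[:,2],[1,99]))
hsv=cv2.cvtColor(c["frame"],cv2.COLOR_BGR2HSV).reshape(-1,3).astype(int)
L=np.linalg.norm(W[:,:2]-T[:2,3],axis=1)
m=(d>0)&(L<.03)&(hsv[:,0]>=5)&(hsv[:,0]<=24)&(hsv[:,1]>140)&(W[:,2]>T[2,3]+.02);P=W[m];print("tab",cv2.minAreaRect((P[:,:2]*1000).astype(np.float32)),P[:,2].max())
# top camera again: panel
c=cams.camera("top");v,u=np.mgrid[190:282,190:252];W=pix2world(c,u.ravel(),v.ravel());d=c["depth"][190:282,190:252].ravel()
P=W[(d>0)&(W[:,2]>.2)&(W[:,2]<.222)&(W[:,1]>.3)];print("top",cv2.minAreaRect((P[:,:2]*1000).astype(np.float32)),P.mean(0))
cv2.imwrite("pics/c9t.png",c["frame"]);s=cams.camera("side");cv2.imwrite("pics/c9s.png",s["frame"])
w=cv2.imread("pics/w9.png")
cv2.imwrite("pics/c9.png",np.hstack([cv2.resize(w,(440,330)),cv2.resize(s["frame"][150:420,210:405],(240,330))]))
E
python3 p.py
```

```text
(array([ 0.0011, -0.0009, -0.0023]), array([ 3.000e-03, -3.138e+00]), np.float64(110.3)) q [28.5 10.6  8.4 87.4 -0.3  8.2] t 15.45 F [-0.7 -0.1 -0.5]
[[ 0.009 -0.347  0.938  0.529]
 [-0.001  0.938  0.347  0.285]
 [-1.    -0.004  0.008  0.13 ]
 [ 0.     0.     0.     1.   ]]
face pts 58315
n [-0.348  0.937  0.002] yaw 110.38 std 0.0005468166568754797 dist TCP 0.08516464404342201 t range [-0.10732548  0.05689591] z [0.06494312 0.19954769]
tab ((528.6712646484375, 285.8442077636719), (26.231124877929688, 11.936185836791992), 20.674673080444336) 0.1898698628083808
top ((433.3472900390625, 352.7375183105469), (95.96748352050781, 16.26540184020996), 22.59676742553711) [0.42524502 0.34882579 0.21207915]
```

>>> {"op": "apply_moves", "data": {
  "commands": [
    [0.0005, 0, -0.001, 0.0, -1],
    [0.001, 0, -0.0022, 0.0, -1],
    [0.001, 0, -0.0022, 0.0, -1],
    [0.001, 0, -0.0022, 0.0, -1],
    [0.001, 0, -0.0022, 0.0, -1]
  ]
}}

```text
time: 16.1
ee_pos: [0.5266, 0.2843, 0.1289]
tcp_rot: [-29.0, 89.5, -8.7]
wrist_force: [0.2, 0.4, -0.6]
opening: 0.0109
```

```bash
cat >> p.py <<'E'
T=toolT();c=cams.camera("wrist")
u,v=np.meshgrid(np.arange(640),np.arange(480));W=pix2world(c,u.ravel(),v.ravel(),T=T);d=c["depth"].ravel()
t=(W[:,:2]-f0)@np.array([.939,.344]);s=(W[:,:2]-f0)@n0
m=(d>0)&(abs(s)<.006)&(W[:,2]>.06)&(W[:,2]<.2);print("face t edge",np.percentile(t[m],[0,.1,.5]))
L=np.linalg.norm(W[:,:2]-T[:2,3],axis=1);hsv=cv2.cvtColor(c["frame"],cv2.COLOR_BGR2HSV).reshape(-1,3).astype(int)
m=(L<.03)&(d>0)&(hsv[:,0]>=5)&(hsv[:,0]<=24)&(hsv[:,1]>140)&(W[:,2]>T[2,3]+.02);print("tab z",np.percentile(W[m,2],[2,50,90,99]).round(4),"TCP",T[:3,3], "t",np.percentile(t[m],[1,99]))
print(bot.get_obs()["qd"].round(2),bot.get_obs()["time"])
E
python3 p.py
```

```text
face pts 58700
n [-0.348  0.938  0.002] yaw 110.36 std 0.0005526090576341694 dist TCP 0.08512835220222506 t range [-0.10772157  0.05402137] z [0.06485273 0.1995071 ]
tab ((526.445068359375, 285.25335693359375), (26.44329833984375, 11.908802032470703), 21.754262924194336) 0.1883758290533461
top ((434.0099182128906, 351.515625), (96.31694030761719, 15.962913513183594), 20.872072219848633) [0.42525929 0.34882864 0.21292285]
face t edge [-0.11065466 -0.11002546 -0.10894454]
tab z [0.1588 0.1803 0.1813 0.1864] TCP [0.52656392 0.28429979 0.12887241] t [-0.01273463  0.01233021]
[ 0.05 -0.08 -0.01 -0.11 -0.11 -0.01] 16.3
```

View pics/c9.png

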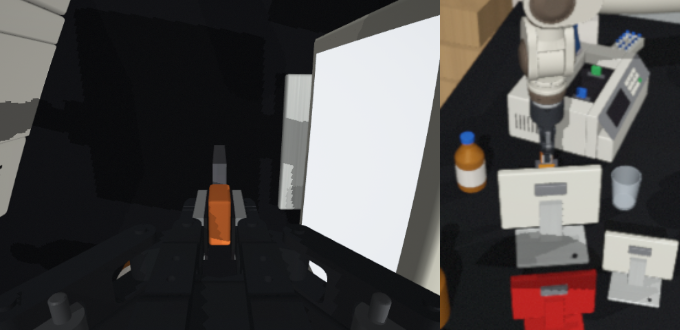

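The last picture shows amber upright in front of the lit panel, green and blue still in the open bay, and the bottle and beaker standing. The numbers agree, so I'm handing in.

```bash
python3 -c "
from h import *
print(bot.get_obs()['opening'],bot.job_done())"
```

```text
the job is handed in; nothing more can be done
0.011206151830262322 None
```

The amber filter is held still in front of the larger white panel, and I handed the job in at about 16.3 s; no verdict is reported.

- **Flap:** I lifted it by its bow handle to about 1.75 rad by my arc, past upright, and it stayed there after release. The arm hid the flap in the final side view, but the bay was visibly open.
- **Amber slide:** I drew it straight up out of the middle slot and carried it by its tab only. The grip reads 11 mm on the 12 mm tab, with the fingertips above the glass. The green and blue slides are still seated.
- **Final pose:** It stands 85 mm in front of the lit face and square to it within about 1°. It is centred sideways within about 1 mm, and the glass centre is at about 0.130 m height. The arm was still and the wrist force was under 1 N.
- **Bystanders:** The bottle and beaker stand where they were in the last picture, and the arm never came near the vials.

**First grasp missed:** My first close on the handle shut on empty air. The wrist depth image showed the real fingertips about 34 mm above the reported tool point. I allowed for this from then on, and a contact-free descent and the grips that followed agreed with it.

**Check that disagreed:** The last top-camera fit of the panel was no use, because the arm covered part of it. The final position rests on the wrist-camera fit, which matched the first top-camera estimate.

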